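# Feel three star-wheel bearings and set the dragging one aside

## Robot

A 6-joint arm with a two-finger parallel gripper is mounted at the origin on the work surface. World frame = base frame: x ahead of the robot, y to its left, z up, the work surface at z = 0. Lengths are in mm, angles in degrees, forces in N, time in s.
With the tool pointing down it reaches from about 275 to 975 mm from the base axis. Payload 8.4 kg.
Tool frame: the origin (TCP) lies between the finger pads; the fingertips stand 17 mm ahead of it and the grasp point (between the pads) lies 2 mm behind it (ctrl.tips_ahead is the distance from the TCP to the fingertips, in mm); z points along the fingers, y is the line along which they close (so a half turn about z gives the same grasp; the last joint's range is limited). The gripper opens to 92 mm and grips with 3 to 60 N. Pads are 20 mm wide; open, the fingers measure 128 mm over their backs; the gripper's body (75 mm by 189 mm) begins 69 mm behind the grasp point.
Start: joints at [-76.914, 20.225, 93.587, -0, 66.188, -0.138], TCP at [142.971, -608.43, 231.583] pointing down, gripper open.
Joint ranges: [-150.9, 150.9], [-52.94, 120.26], [3.33, 152.33], [-74.26, 254.26], [0, 154.13], [-172.89, 172.89]. Speed limits (degrees/s): [127.2, 127.2, 159.86, 180, 180, 180].

## Interface

Orientations are given as a 3x3 rotation matrix whose columns are the frame's x, y, z axes.
In Python, from rig import ctrl gives the robot as it stands.
- The arm moves only by the tool arm_command, never from a script. Its argument "moves" is a list that holds one entry, the list of rows, each a list of 5 numbers: the shift along the tool's x, y, z as a fraction of full scale, then the turn about the tool's z as a fraction of full scale, then the opening, from 0 (shut) to 1 (fully open). A call has 1 to 8 rows; each row is the pose to reach, as a shift and turn from the pose commanded when the call began, along the tool's axes at that moment; what a row does not reach only later rows make up. Full scale, the value 1, is 0.1 m for a shift and pi/2 rad for a turn. A row lasts 1/10 s, in which the tool goes at most 50 mm and 8.59 degrees, less where a joint would pass 70% of its speed; a pose out of reach is approached as far as the arm can. A call with a number of a shift or a turn outside -1 to 1 is refused whole. A call with a gripper value outside its range is refused whole. The fingers move at their own pace and stop on an object; the grip force is fixed at half the most. Time passes only in rows, so rows that repeat a pose let the fingers close. It gives the time, the measured TCP pose, the force, the opening and the grip force at its end, in the units of the state.
- ctrl.state(): the state, without advancing time (a new reading comes with each control period).
- ctrl.grab_frame(name): name is "scene" or "top" or "wrist"; returns the picture (400x640x3 uint8, red, green, blue); there is no depth.
- ctrl.camera_info(name): a dict with "fx", "fy", "cx", "cy" (pixels), "pose" (4x4, takes a point from camera to world coordinates). Camera axes: x right, y up, looking along -z (the intrinsics and any distortion apply to the point x, -y, -z); pixel columns grow to the right and rows downward; lengths in mm; the calibration is good to about 2 mm. A picture is of the moment at which its call begins: read the wrist's pose just before it. camera_info takes no time and is no camera call; for the wrist camera it gives the pose at the moment of the call.
- ctrl.finish_job(): hands the job in; it is judged then, once.
Trained networks look in the newest picture that a camera, given by its name, has taken for a name from the list of things; names that differ only in an ending like _2 or _b are one class to them, and where a whole thing is asked for, a point or a joint stands for the part that bears it (a point fixed in the world has none). Each returns a list of dicts, best first, with "confidence" (0 to 1); they miss things now and then, are a little off and sometimes report something else, mostly with a low value. They report only what shows in the picture. A call takes as long as a camera call. They do not tell look-alikes from the thing itself.
- ctrl.spot_in(label, camera): "centre" ([column, row] in pixels, amid what is visible of it).
- ctrl.cut_out(label, camera): "region" (400x640 bool, what is visible of it) and "centre" ([column, row] in pixels, amid what is visible of it).
- ctrl.place_of(label, camera): "centre" ([column, row] in pixels: a listed point, or the origin of a listed thing).
The state is a dict: "time": time; "joint_pos": joint angles; "dq": joint speeds; "tau": joint torques, N m; "ee_pos": TCP position; "orientation": TCP orientation; "contact_force": force on the tool from outside, world axes, zero at the start; "torque": the same for the moment, N m; "finger_gap": finger opening in mm; "grasp_force": force on a finger pad.
Only numpy, scipy, OpenCV 4.12 (cv2) and the standard library are available. Lean on these libraries where they do the work, as an engineer would, in place of code of your own. Each camera call takes 0.05 s, during which the arm holds its last target. There are 200 camera calls.

## Task

One of the three bottling-line star wheels has a dragging bearing. Gently push each wheel at least a quarter turn clockwise (seen from above) where it stands, feel how hard it turns, and leave it turned; then lift the one that drags out by its square head and seat it fully home, upright, in the empty stand with the round foot. Never force a wheel, leave the two smooth units in their stands and let everything else lie as it is.

Things in the scene. Friction and masses are not known exactly. Their poses are not given: they have to be found in the camera images.
- cart_a_head (a point): centre of the gripping head of wheel unit A: a square steel block 22 x 22 mm and 48 mm tall (24 mm above and below this point), its flats along the point's x and y, standing on top of the unit's fixed spindle. It does not turn with the star wheel. z points up. The whole unit weighs about 0.45 kg and is the same to look at as the other two.
- cart_a_foot (a point): centre of the underside of unit A's square steel foot, 81 mm below the head's centre. The foot is 24 x 24 mm and 22 mm long, its sides parallel to those of the head; above it a round flange (44 mm across, 6 mm thick) rests on the stand's top when the foot is fully home.
- star_a_arm (a point): a point 42 mm out from the spindle in one of the three equal arms (120 degrees apart) of unit A's white star wheel, at half the arm's height, which is 42 mm above the underside of the foot. x points outward along the arm. Arms are 10 mm thick, 20 mm tall and reach 50 mm from the spindle; the wheel's round hub is 34 mm across. The wheel's top lies 4 mm below the head's lower end.
- star_a (a joint): turn of unit A's star wheel about its upright spindle, rad; grows clockwise seen from above, no end stops. It starts between 0 and 0.5. All wheels are greased and stop at once when let go; a good bearing takes about 0.1 to 0.3 N at an arm's end to turn slowly, a dragging one about 5 N.
- cart_b_head (a point): centre of the gripping head of wheel unit B: a square steel block 22 x 22 mm and 48 mm tall (24 mm above and below this point), its flats along the point's x and y, standing on top of the unit's fixed spindle. It does not turn with the star wheel. z points up. The whole unit weighs about 0.45 kg and is the same to look at as the other two.
- cart_b_foot (a point): centre of the underside of unit B's square steel foot, 81 mm below the head's centre. The foot is 24 x 24 mm and 22 mm long, its sides parallel to those of the head; above it a round flange (44 mm across, 6 mm thick) rests on the stand's top when the foot is fully home.
- star_b_arm (a point): a point 42 mm out from the spindle in one of the three equal arms (120 degrees apart) of unit B's white star wheel, at half the arm's height, which is 42 mm above the underside of the foot. x points outward along the arm. Arms are 10 mm thick, 20 mm tall and reach 50 mm from the spindle; the wheel's round hub is 34 mm across. The wheel's top lies 4 mm below the head's lower end.
- star_b (a joint): turn of unit B's star wheel about its upright spindle, rad; grows clockwise seen from above, no end stops. It starts between 0 and 0.5. All wheels are greased and stop at once when let go; a good bearing takes about 0.1 to 0.3 N at an arm's end to turn slowly, a dragging one about 5 N.
- cart_c_head (a point): centre of the gripping head of wheel unit C: a square steel block 22 x 22 mm and 48 mm tall (24 mm above and below this point), its flats along the point's x and y, standing on top of the unit's fixed spindle. It does not turn with the star wheel. z points up. The whole unit weighs about 0.45 kg and is the same to look at as the other two.
- cart_c_foot (a point): centre of the underside of unit C's square steel foot, 81 mm below the head's centre. The foot is 24 x 24 mm and 22 mm long, its sides parallel to those of the head; above it a round flange (44 mm across, 6 mm thick) rests on the stand's top when the foot is fully home.
- star_c_arm (a point): a point 42 mm out from the spindle in one of the three equal arms (120 degrees apart) of unit C's white star wheel, at half the arm's height, which is 42 mm above the underside of the foot. x points outward along the arm. Arms are 10 mm thick, 20 mm tall and reach 50 mm from the spindle; the wheel's round hub is 34 mm across. The wheel's top lies 4 mm below the head's lower end.
- star_c (a joint): turn of unit C's star wheel about its upright spindle, rad; grows clockwise seen from above, no end stops. It starts between 0 and 0.5. All wheels are greased and stop at once when let go; a good bearing takes about 0.1 to 0.3 N at an arm's end to turn slowly, a dragging one about 5 N.
- stand_a_mouth (a point): centre of the top of the fixed aluminium stand that holds unit A: a square block 64 x 64 mm and 45 mm tall with a square socket, 26 mm wide and 24 mm deep; x and y lie along its sides, z up.
- stand_b_mouth (a point): centre of the top of the fixed aluminium stand that holds unit B: a square block 64 x 64 mm and 45 mm tall with a square socket, 26 mm wide and 24 mm deep; x and y lie along its sides, z up.
- stand_c_mouth (a point): centre of the top of the fixed aluminium stand that holds unit C: a square block 64 x 64 mm and 45 mm tall with a square socket, 26 mm wide and 24 mm deep; x and y lie along its sides, z up.
- stand_out_mouth (a point): centre of the top of the empty fixed stand, where the dragging unit goes: the same square block, 45 mm tall with a 26 mm square socket 24 mm deep (2 mm chamfer at its mouth), on a round steel foot 110 mm across and 10 mm thick; x and y lie along its sides, z up. Fully home, the unit's foot reaches 22 mm below this point.
- wrench: loose steel wrench, 150 mm, lying flat; bystander (origin at the centre of its underside)
- tube: closed sample tube with blue cap, 100 mm long, lying; bystander (origin at the centre of its underside)
- seal_ring: black rubber ring 48 mm across, 8 mm thick; bystander (origin at the centre of its underside)
- beaker: glass beaker 72 mm across, 85 mm tall; bystander (origin at the centre of its underside)
- stopper: cork stopper 32 mm across, 30 mm tall, upright; bystander (origin at the centre of its underside)
- tip_box: white box 85 x 120 x 50 mm; bystander (origin at the centre of its underside)
Not all that is in view belongs to the job. What is shaped like the part that bears stand_out_mouth but pink or yellow is not meant.

How it is judged (in metres and radians):
On the way:
1. all three star wheels, still in their stands, have been pushed about a quarter turn or more clockwise (value of joint each of star_a, star_b, star_c above 1.35 rad and distance between cart_a_head and stand_a_mouth below 0.064 m and horizontal distance between cart_a_head and stand_a_mouth below 0.006 m and distance between cart_b_head and stand_b_mouth below 0.064 m and horizontal distance between cart_b_head and stand_b_mouth below 0.006 m and distance between cart_c_head and stand_c_mouth below 0.064 m and horizontal distance between cart_c_head and stand_c_mouth below 0.006 m), for 0.1 s.
At the end, for the whole second after the job is handed in: The dragging unit stands in the round-footed stand, centred within 4 mm, at least 18.5 mm deep, within 4 degrees of upright, released; the smooth two are home in their stands (6 mm), still turned. (Rules tell the dragging unit by a head-to-foot length 5 micrometres longer: too small to measure.) (((distance between cart_a_head and cart_a_foot below 0.0810025 m and value of joint star_a above 1.35 rad and distance between cart_a_head and stand_a_mouth below 0.064 m and horizontal distance between cart_a_head and stand_a_mouth below 0.006 m) or (distance between cart_a_head and cart_a_foot above 0.0810025 m and horizontal distance between cart_a_foot and stand_out_mouth below 0.004 m and z of cart_a_foot in the frame of stand_out_mouth below -0.0185 m and angle between cart_a_head's own z axis and vertical below 0.07 rad)) and ((distance between cart_b_head and cart_b_foot below 0.0810025 m and value of joint star_b above 1.35 rad and distance between cart_b_head and stand_b_mouth below 0.064 m and horizontal distance between cart_b_head and stand_b_mouth below 0.006 m) or (distance between cart_b_head and cart_b_foot above 0.0810025 m and horizontal distance between cart_b_foot and stand_out_mouth below 0.004 m and z of cart_b_foot in the frame of stand_out_mouth below -0.0185 m and angle between cart_b_head's own z axis and vertical below 0.07 rad)) and ((distance between cart_c_head and cart_c_foot below 0.0810025 m and value of joint star_c above 1.35 rad and distance between cart_c_head and stand_c_mouth below 0.064 m and horizontal distance between cart_c_head and stand_c_mouth below 0.006 m) or (distance between cart_c_head and cart_c_foot above 0.0810025 m and horizontal distance between cart_c_foot and stand_out_mouth below 0.004 m and z of cart_c_foot in the frame of stand_out_mouth below -0.0185 m and angle between cart_c_head's own z axis and vertical below 0.07 rad))); the robot touches nothing.
It fails at once if a star wheel is forced: fingers press on it with more than 15 N (contact force between the fingers and star_a above 15 N or contact force between the fingers and star_b above 15 N or contact force between the fingers and star_c above 15 N).
It fails at once if a smooth-running unit is pulled out of its stand ((distance between cart_a_head and cart_a_foot below 0.0810025 m and distance of cart_a_head from where it was at the start of the episode above 0.015 m) or (distance between cart_b_head and cart_b_foot below 0.0810025 m and distance of cart_b_head from where it was at the start of the episode above 0.015 m) or (distance between cart_c_head and cart_c_foot below 0.0810025 m and distance of cart_c_head from where it was at the start of the episode above 0.015 m)).
It fails at once if a bystander is pushed about (more than 20 mm) (distance of any of wrench, tube, seal_ring, beaker, stopper, tip_box from where it was at the start of the episode above 0.02 m).
It also fails if it takes over 72 s, if anything falls off the work surface, if the arm or the gripper's body presses on something with over 40 N, if the wrist force passes 120 N, or if a joint passes its speed limit or range.

## Working session

There is one attempt and no reset: what is moved stays moved. The work goes in short steps, Python scripts to look and compute and a tool call to move; the robot and the scene stay as the last step left them, time stands still between calls to the robot, and variables do not carry over. Pictures are saved under pics/ and viewed, at most 11 in all, crops included, and the job is handed in when it is done.

Besides the shell and the picture viewer there is one more tool, called after ">>>" in YAML: its name, and indented under it one key for each argument. arm_command: Moves the arm, as the interface text tells. Shift numbers are shares of 0.1 m and turn numbers shares of pi/2 rad, none past 1 either way. Its arguments: {"type":"object","properties":{"moves":{"type":"array","items":{"type":"array","items":{"type":"array","items":{"type":"number"}}}}},"required":["moves"]}

```bash
mkdir -p pics
cat > h.py <<'E'
import numpy as np, cv2
from rig import ctrl
def ray(cam,px,info=None):
    i=info or ctrl.camera_info(cam); P=np.array(i["pose"])
    d=np.array([(px[0]-i["cx"])/i["fx"],-(px[1]-i["cy"])/i["fy"],-1.0])
    return P[:3,3],P[:3,:3]@d
def atz(cam,px,z,info=None):
    o,d=ray(cam,px,info); return o+d*(z-o[2])/d[2]
def proj(cam,X,info=None):
    i=info or ctrl.camera_info(cam); P=np.array(i["pose"]); c=P[:3,:3].T@(np.array(X)-P[:3,3])
    return [i["cx"]+i["fx"]*c[0]/-c[2], i["cy"]-i["fy"]*c[1]/-c[2]]
E
python3 - <<'E'
from h import *
s=ctrl.state(); print(s)
ims=[]
for c in("top","scene"):
    im=ctrl.grab_frame(c); cv2.imwrite(f"pics/{c}0.png",im[:,:,::-1]); i=ctrl.camera_info(c); print(c,{k:(np.round(v,2).tolist()) for k,v in i.items()})
    for l,z in (("cart_a_head",104),("stand_a_mouth",45),("stand_out_mouth",55),("star_a_arm",65)):
        for r in ctrl.place_of(l,c): print(c,l,round(r["confidence"],2),np.round(r["centre"]),np.round(atz(c,r["centre"],z)))
E
```

```text
{'time': 0.0, 'joint_pos': array([-7.69132352e+01,  2.02636652e+01,  9.36263845e+01, -3.50026037e-03,
        6.61886197e+01, -1.38307874e-01]), 'dq': array([ 0.02024343,  0.07115085,  0.02140426,  0.00432403, -0.1085602 ,
       -0.014436  ]), 'tau': array([ 1.59148985e-03, -5.93838644e+01, -3.34217191e+01,  6.96745981e-02,
        2.33523629e-02, -1.27646658e-04]), 'ee_pos': array([ 142.85584668, -607.98928911,  230.8709368 ]), 'orientation': array([[ 9.73473222e-01,  2.28800683e-01, -3.65331413e-04],
       [ 2.28800969e-01, -9.73472322e-01,  1.32472310e-03],
       [-5.25424696e-05, -1.37317064e-03, -9.99999056e-01]]), 'contact_force': array([ 0.3622711 , -0.11415604, -0.12088573]), 'torque': array([ 0.01135207, -0.03926512,  0.02057466]), 'grasp_force': 0.0, 'finger_gap': 91.66322054209706}
top {'fx': 381.38, 'fy': 381.38, 'cx': 323.61, 'cy': 201.99, 'pose': [[-0.01, 1.0, -0.04, 447.78], [-1.0, -0.01, -0.01, -29.54], [-0.01, 0.04, 1.0, 1358.35], [0.0, 0.0, 0.0, 1.0]]}
top cart_a_head 0.47 [279. 174.] [587. 127. 104.]
top stand_a_mouth 0.7 [283. 179.] [577. 120.  45.]
top stand_a
[... 401 characters left out ...]
 [537. -97.  65.]
scene {'fx': 510.54, 'fy': 510.54, 'cx': 326.95, 'cy': 195.28, 'pose': [[-0.67, -0.45, 0.59, 1356.33], [0.75, -0.4, 0.53, 731.06], [0.0, 0.8, 0.61, 955.52], [0.0, 0.0, 0.0, 1.0]]}
scene cart_a_head 0.68 [352. 228.] [580. 125. 104.]
scene cart_a_head 0.3 [302. 208.] [609. -25. 104.]
scene stand_a_mouth 0.63 [347. 243.] [582. 112.  45.]
scene stand_out_mouth 0.89 [253. 167.] [ 518. -326.   55.]
scene stand_out_mouth 0.79 [178. 187.] [ 738. -414.   55.]
scene stand_out_mouth 0.77 [304. 130.] [ 244. -366.   55.]
scene stand_out_mouth 0.76 [316. 175.] [ 421. -148.   55.]
scene stand_out_mouth 0.61 [303. 148.] [ 334. -286.   55.]
scene star_a_arm 0.73 [342. 248.] [621. 129.  65.]
```

View pics/top0.png

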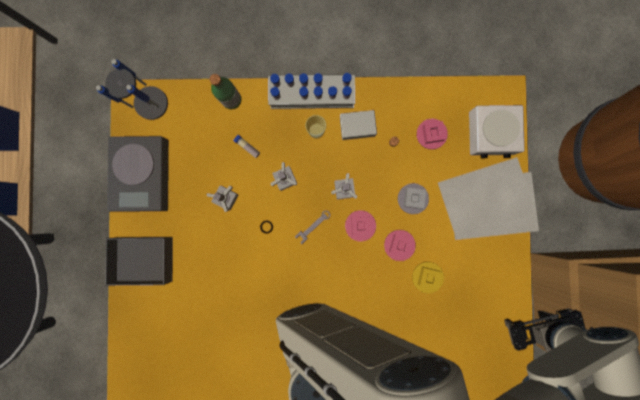

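View pics/scene0.png

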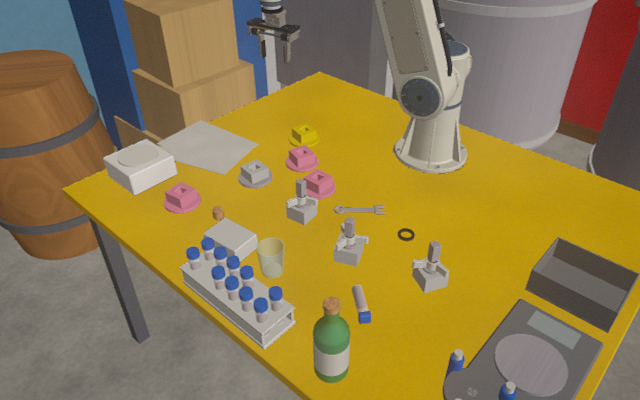

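The top view shows the three wheel units near px (222,197), (284,178) and (344,188), and the grey round-footed stand at (413,198). Pink and yellow decoys are at (431,133), (360,225), (400,245) and (429,277). The scene view agrees. Next I'll move the wrist camera above the units.

>>> arm_command:
  moves:
    - [[0.45, -0.42, -0.08, 0, 1], [0.87, -0.83, -0.17, 0, 1], [0.87, -0.83, -0.17, 0, 1]]

```text
time: 0.8
ee_pos: [209.9, -504.9, 248.9]
orientation: [[0.973, 0.229, 0.0], [0.229, -0.973, 0.001], [0.001, -0.001, -1.0]]
contact_force: [-0.2, -0.4, 0.1]
finger_gap: 91.9
grasp_force: 0.0
```

>>> arm_command:
  moves:
    - [[0.4, -0.4, -0.08, 0, 1], [0.87, -0.83, -0.17, 0, 1], [0.87, -0.83, -0.17, 0, 1]]

```text
time: 1.1
ee_pos: [275.7, -404.3, 266.3]
orientation: [[0.973, 0.23, 0.001], [0.23, -0.973, 0.0], [0.001, -0.0, -1.0]]
contact_force: [-1.1, -0.3, 0.6]
finger_gap: 91.7
grasp_force: 0.0
```

>>> arm_command:
  moves:
    - [[0.4, -0.4, -0.08, 0, 1], [0.87, -0.83, -0.17, 0, 1], [0.87, -0.83, -0.17, 0, 1]]

```text
time: 1.4
ee_pos: [341.5, -303.7, 283.4]
orientation: [[0.973, 0.23, 0.001], [0.23, -0.973, 0.0], [0.001, 0.0, -1.0]]
contact_force: [-0.5, -0.4, 0.7]
finger_gap: 91.8
grasp_force: 0.0
```

>>> arm_command:
  moves:
    - [[0.4, -0.4, -0.08, 0, 1], [0.87, -0.83, -0.17, 0, 1], [0.87, -0.83, -0.17, 0, 1]]

```text
time: 1.7
ee_pos: [407.5, -203.0, 300.5]
orientation: [[0.973, 0.23, 0.002], [0.23, -0.973, 0.0], [0.002, 0.0, -1.0]]
contact_force: [-0.0, -0.6, -0.3]
finger_gap: 91.8
grasp_force: 0.0
```

>>> arm_command:
  moves:
    - [[0.4, -0.4, -0.08, 0, 1], [0.87, -0.83, -0.17, 0, 1], [0.87, -0.83, -0.17, 0, 1]]

```text
time: 2.0
ee_pos: [473.4, -102.0, 317.5]
orientation: [[0.973, 0.231, 0.002], [0.231, -0.973, 0.001], [0.002, -0.0, -1.0]]
contact_force: [-0.1, -0.2, -0.7]
finger_gap: 91.6
grasp_force: 0.0
```

>>> arm_command:
  moves:
    - [[0.4, -0.4, -0.08, 0, 1], [0.87, -0.83, -0.17, 0, 1], [0.87, -0.83, -0.17, 0, 1], [0.87, -0.83, -0.17, 0, 1]]

```text
time: 2.4
ee_pos: [538.6, -1.9, 333.8]
orientation: [[0.973, 0.232, 0.001], [0.232, -0.973, 0.001], [0.001, -0.0, -1.0]]
contact_force: [0.3, 0.3, -0.3]
finger_gap: 91.8
grasp_force: 0.0
```

```bash
cat >> h.py <<'E'
def detect(cam,tag,labs=(("cart_a_head",104),("cart_a_foot",23),("stand_a_mouth",45),("star_a_arm",65),("stand_out_mouth",55))):
    i=ctrl.camera_info(cam); im=ctrl.grab_frame(cam); cv2.imwrite(f"pics/{tag}.png",im[:,:,::-1])
    for l,z in labs:
        for r in ctrl.place_of(l,cam): print(cam,l,round(r["confidence"],2),np.round(r["centre"]),np.round(atz(cam,r["centre"],z,i),1))
    return i,im
E
python3 - <<'E'
from h import *
s=ctrl.state(); print(s["time"],s["ee_pos"],s["orientation"].round(3).tolist(),s["joint_pos"].round(1))
i,im=detect("wrist","w1"); print(np.array(i["pose"]).round(2),i)
E
```

```text
2.4 [538.60397153  -1.94329775 333.84004939] [[0.973, 0.232, 0.001], [0.232, -0.973, 0.001], [0.001, -0.0, -1.0]] [-0.4  7.5 97.   0.  75.4 76.2]
wrist cart_a_head 0.68 [238. 123.] [578.6 115.3 104. ]
wrist cart_a_foot 0.95 [255. 121.] [579.9 113.1  23. ]
wrist cart_a_foot 0.33 [247. 121.] [577.6 124.9  23. ]
wrist stand_a_mouth 0.94 [247. 118.] [582.8 120.   45. ]
wrist star_a_arm 0.62 [248.  86.] [625.  120.2  65. ]
wrist stand_out_mouth 0.87 [524. 242.] [ 500.8 -324.5   55. ]
wrist stand_out_mouth 0.67 [397. 266.] [ 417.8 -146.7   55. ]
[[ 2.3000e-01  9.4000e-01  2.6000e-01  6.1106e+02]
 [-9.7000e-01  2.2000e-01  6.0000e-02  1.4640e+01]
 [-0.0000e+00 -2.6000e-01  9.6000e-01  4.8659e+02]
 [ 0.0000e+00  0.0000e+00  0.0000e+00  1.0000e+00]] {'fx': 304.9458198159513, 'fy': 304.9458198159513, 'cx': 324.66774190983244, 'cy': 199.44426896540807, 'pose': array([[ 2.31911918e-01,  9.38233427e-01,  2.56777919e-01,
         6.11063565e+02],
       [-9.72736764e-01,  2.23746486e-01,  6.09975211e-02,
         1.46402811e+01],
       [-2.23243786e-04, -2.63923374e-01,  9.64543624e-01,
         4.86592904e+02],
       [ 0.00000000e+00,  0.00000000e+00,  0.00000000e+00,
         1.00000000e+00]])}
```

View pics/w1.png

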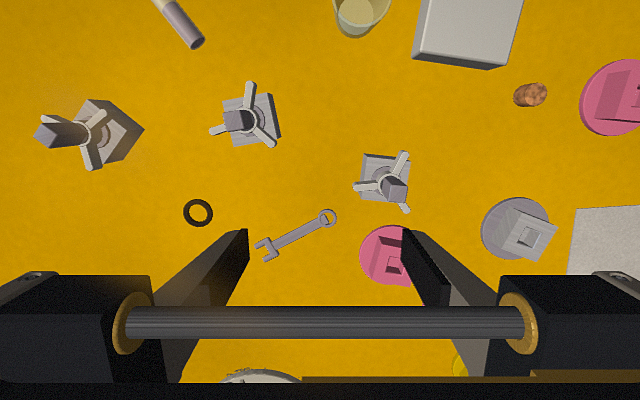

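The wrist view shows the units at px (90,133), (248,122) and (388,183), and the grey out-stand at (525,237). I'll fit model silhouettes to them.

```bash
cat >> h.py <<'E'
from scipy.optimize import differential_evolution, minimize
def box(cx,cy,yaw,x0,x1,hy,z0,z1):
    c,s=np.cos(yaw),np.sin(yaw)
    return [(cx+c*a-s*b,cy+s*a+c*b,z) for a in(x0,x1) for b in(-hy,hy) for z in(z0,z1)]
def cyl(cx,cy,r,z0,z1): return [(cx+r*np.cos(t),cy+r*np.sin(t),z) for t in np.linspace(0,6.28,24) for z in(z0,z1)]
def parts(p):
    x,y,yaw,st=p
    return [box(x,y,yaw,-32,32,32,0,45),cyl(x,y,22,45,51),cyl(x,y,17,55,75),box(x,y,yaw,-11,11,11,80,128)]+[box(x,y,st+k*2.0944,0,50,5,55,75) for k in range(3)]
def hulls(p,i,S,o,parts=parts):
    return [cv2.convexHull(((np.array([proj(0,X,i) for X in P])-o)*S).astype(np.int32)) for P in parts(p)]
def fit(im,i,x,y,R=75,S=2,parts=parts,n=4):
    u,v=proj(0,(x,y,75),i); o=np.array([max(0,int(u-R)),max(0,int(v-R))])
    cr=cv2.resize(im[o[1]:o[1]+2*R,o[0]:o[0]+2*R],None,fx=S,fy=S,interpolation=cv2.INTER_CUBIC)
    hsv=cv2.cvtColor(cr,cv2.COLOR_RGB2HSV); m=(hsv[:,:,1]<110).astype(np.uint8)
    u0=(np.array([u,v])-o)*S
    lab=cv2.connectedComponents(m)[1]; ids,c=np.unique(lab[int(u0[1])-40:int(u0[1])+40,int(u0[0])-40:int(u0[0])+40],return_counts=True)
    c=c[ids>0]; ids=ids[ids>0]; m=(lab==ids[c.argmax()]).astype(np.uint8)
    def cost(p):
        k=np.zeros_like(m)
        for h in hulls(p,i,S,o,parts): cv2.fillConvexPoly(k,h,1)
        return 1-(k&m).sum()/(k|m).sum()
    r=differential_evolution(cost,[(x-15,x+15),(y-15,y+15),(-.785,.785),(0,2.0944)][:n],maxiter=60,popsize=12,seed=1,tol=1e-4)
    vis=cr[:,:,::-1].copy()
    for h in hulls(r.x,i,S,o,parts): cv2.polylines(vis,[h],True,(0,0,255),1)
    return r.x,r.fun,vis
E
python3 - <<'E'
from h import *
i=ctrl.camera_info("wrist"); im=cv2.imread("pics/w1.png")[:,:,::-1].copy()
V=[]
for px in((88,133),(248,122),(382,185)):
    g=atz("wrist",px,70,i); p,f,v=fit(im,i,g[0],g[1]); print(np.round(g),p[:2].round(1),np.degrees(p[2:]).round(1),round(f,3)); V.append(cv2.copyMakeBorder(v,0,max(0,300-v.shape[0]),0,max(0,300-v.shape[1]),0)[:300,:300])
cv2.imwrite("pics/fit1.png",cv2.resize(np.hstack(V),(800,267)))
E
```

```text
[516. 314.  70.] [512.9 321.9] [-28.4  80.5] 0.109
[578. 108.  70.] [578.9 111.4] [23.3  0.7] 0.046
[536. -88.  70.] [539.2 -97.6] [  6.7 109. ] 0.048
```

View pics/fit1.png

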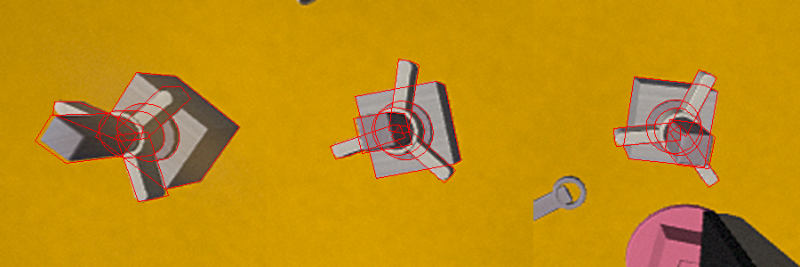

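>>> arm_command:
  moves:
    - [[-0.1, 0.4, 0.15, -0.09, 1], [-0.22, 0.8, 0.34, -0.18, 1], [-0.22, 0.93, 0.34, -0.27, 1], [-0.22, 0.93, 0.34, -0.36, 1], [-0.22, 0.93, 0.34, -0.4, 1], [-0.22, 0.93, 0.34, -0.4, 1]]

```text
time: 3.3
ee_pos: [536.5, -100.8, 299.6]
orientation: [[0.654, 0.757, -0.0], [0.757, -0.654, -0.0], [-0.0, -0.0, -1.0]]
contact_force: [-0.2, 0.1, 0.3]
finger_gap: 92.0
grasp_force: 0.0
```

```bash
cat >> h.py <<'E'
def look(tag,x,y,**k):
    s=ctrl.state(); i,im=detect("wrist",tag,(("cart_a_head",104),("stand_a_mouth",45)))
    p,f,v=fit(im,i,x,y,R=110,**k); cv2.imwrite(f"pics/{tag}f.png",v)
    e=s["ee_pos"]; O=s["orientation"]; print("ee",e.round(1),"yang",np.degrees(np.arctan2(O[1,1],O[0,1])).round(1),"j",s["joint_pos"].round(0),"t",s["time"])
    d=O.T@(np.array([p[0],p[1],e[2]])-e); print("fit",p[:2].round(1),np.degrees(p[2:]).round(1),round(f,3),"tool d",d.round(1))
E
python3 -c "
from h import *
look('w2',539,-98)"
```

```text
wrist cart_a_head 0.33 [484. 176.] [ 680.8 -217.2  104. ]
wrist cart_a_head 0.24 [355. 153.] [584.1 -98.6 104. ]
wrist stand_a_mouth 0.44 [325. 164.] [544.5 -93.4  45. ]
ee [ 536.5 -100.8  299.6] yang -40.8 j [-11.  10.  99.  -0.  72.  30.] t 3.3
fit [542.6 -94.4] [  6.8 108.7] 0.027 tool d [ 8.9  0.4 -0. ]
```

View pics/w2f.png

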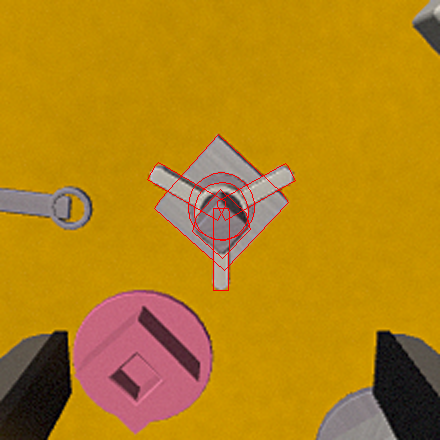

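Clean fit (IoU 0.97): unit at (542.6, -94.4), with the fingers midway between its arms. Descending to straddle it.

>>> arm_command:
  moves:
    - [[0.05, 0, 0.4, 0, 0.83], [0.09, 0, 0.9, 0, 0.83], [0.09, 0, 1, 0, 0.83], [0.09, 0, 1, 0, 0.83]]

```text
time: 3.85
ee_pos: [541.8, -92.8, 198.4]
orientation: [[0.653, 0.757, -0.004], [0.757, -0.653, 0.001], [-0.002, -0.003, -1.0]]
contact_force: [-0.1, 0.3, 0.8]
finger_gap: 76.3
grasp_force: 0.0
```

>>> arm_command:
  moves:
    - [[0, 0, 0.4, 0, 0.83], [0, 0, 0.7, 0, 0.83], [0, 0, 0.9, 0, 0.83], [0, 0, 1, 0, 0.83]]

```text
time: 4.25
ee_pos: [543.8, -93.3, 100.2]
orientation: [[0.653, 0.757, 0.001], [0.757, -0.653, -0.0], [0.0, 0.001, -1.0]]
contact_force: [0.5, -0.1, -0.0]
finger_gap: 76.4
grasp_force: 0.0
```

>>> arm_command:
  moves:
    - [[0, 0, 0.12, 0, 0.83], [0, 0, 0.22, 0, 0.83], [0, 0, 0.23, 0, 0.83], [0, 0, 0.23, 0, 0.83]]

```text
time: 4.65
ee_pos: [543.2, -93.0, 76.9]
orientation: [[0.653, 0.757, 0.0], [0.757, -0.653, -0.0], [0.0, 0.0, -1.0]]
contact_force: [0.6, -0.9, 0.1]
finger_gap: 76.1
grasp_force: 0.0
```

```bash
cat >> h.py <<'E'
def st():
    s=ctrl.state(); O=s["orientation"]; print(s["time"],"ee",s["ee_pos"].round(1),"yang",np.degrees(np.arctan2(O[1,1],O[0,1])).round(1),"F",s["contact_force"].round(2),"T",s["torque"].round(3),"gap",s["finger_gap"].round(1),"j6",s["joint_pos"][5].round(1),"tau6",s["tau"][5].round(3))
E
python3 -c "
from h import *
st()"
```

```text
Traceback (most recent call last):
  File "h.py", line 48, in st
    s=ctrl.state(); O=s["orientation"]; print(s["time"],"ee",s["ee_pos"].round(1),"yang",np.degrees(np.arctan2(O[1,1],O[0,1])).round(1),"F",s["contact_force"].round(2),"T",s["torque"].round(3),"gap",s["finger_gap"].round(1),"j6",s["joint_pos"][5].round(1),"tau6",s["tau"][5].round(3))
                                                                                                                                                                                                       ^^^^^^^^^^^^^^^^^^^^^
AttributeError: 'float' object has no attribute 'round'
```

```bash
sed -i 's/s\["finger_gap"\].round(1)/round(s["finger_gap"],1)/' h.py; python3 -c "
from h import *
st()"
```

```text
4.65 ee [543.2 -93.   76.9] yang -40.8 F [ 0.63 -0.88  0.13] T [-0.081 -0.066  0.049] gap 76.1 j6 30.9 tau6 0.001
```

>>> arm_command:
  moves:
    - [[0, 0, 0, 0.03, 0.83], [0, 0, 0, 0.06, 0.83], [0, 0, 0, 0.09, 0.83], [0, 0, 0, 0.12, 0.83], [0, 0, 0, 0.15, 0.83], [0, 0, 0, 0.18, 0.83], [0, 0, 0, 0.21, 0.83], [0, 0, 0, 0.25, 0.83]]

```text
time: 5.45
ee_pos: [543.4, -93.1, 77.4]
orientation: [[0.894, 0.448, 0.001], [0.448, -0.894, -0.0], [0.001, 0.001, -1.0]]
contact_force: [-0.6, -0.6, -0.1]
finger_gap: 75.9
grasp_force: 0.1
```

```bash
python3 -c "
from h import *
st()"
```

```text
5.45 ee [543.4 -93.1  77.4] yang -63.4 F [-0.64 -0.56 -0.08] T [-0.028  0.027  0.02 ] gap 75.9 j6 53.5 tau6 -1.234
```

>>> arm_command:
  moves:
    - [[0, 0, 0, 0.05, 0.83], [0, 0, 0, 0.11, 0.83], [0, 0, 0, 0.17, 0.83], [0, 0, 0, 0.23, 0.83], [0, 0, 0, 0.29, 0.83], [0, 0, 0, 0.35, 0.83], [0, 0, 0, 0.41, 0.83], [0, 0, 0, 0.46, 0.83]]

```text
time: 6.25
ee_pos: [543.5, -93.1, 77.5]
orientation: [[0.966, -0.257, 0.001], [-0.257, -0.966, -0.0], [0.001, -0.0, -1.0]]
contact_force: [-0.7, -0.7, -0.6]
finger_gap: 76.2
grasp_force: 0.1
```

```bash
python3 -c "
from h import *
st()"
```

```text
6.25 ee [543.5 -93.1  77.5] yang -104.9 F [-0.73 -0.66 -0.56] T [0.029 0.056 0.013] gap 76.2 j6 95.0 tau6 -1.09
```

>>> arm_command:
  moves:
    - [[0, 0, 0, 0.05, 0.83], [0, 0, 0, 0.11, 0.83], [0, 0, 0, 0.17, 0.83], [0, 0, 0, 0.23, 0.83], [0, 0, 0, 0.29, 0.83], [0, 0, 0, 0.35, 0.83], [0, 0, 0, 0.41, 0.83], [0, 0, 0, 0.46, 0.83]]

```text
time: 7.05
ee_pos: [543.5, -93.1, 77.5]
orientation: [[0.555, -0.832, 0.001], [-0.832, -0.555, -0.0], [0.001, -0.001, -1.0]]
contact_force: [-0.3, 0.6, 0.1]
finger_gap: 76.3
grasp_force: 0.1
```

```bash
python3 -c "
from h import *
st()"
```

```text
7.05 ee [543.5 -93.1  77.5] yang -146.3 F [-0.3   0.61  0.07] T [0.149 0.04  0.016] gap 76.3 j6 136.4 tau6 -1.09
```

>>> arm_command:
  moves:
    - [[0, 0, 0, -0.04, 0.83], [0, 0, 0, -0.04, 0.83], [0, 0, -0.2, -0.04, 0.83], [0, 0, -0.5, -0.04, 0.83], [0, 0, -0.95, -0.04, 1], [0, 0, -1, -0.04, 1]]

```text
time: 7.65
ee_pos: [546.1, -93.5, 182.0]
orientation: [[0.608, -0.794, 0.008], [-0.794, -0.608, -0.001], [0.006, -0.006, -1.0]]
contact_force: [-0.4, -0.9, 0.3]
finger_gap: 90.0
grasp_force: 0.0
```

The right unit turned freely, with no measurable torque. Moving to the middle one.

>>> arm_command:
  moves:
    - [[-0.1, -0.1, -0.1, -0.09, 1], [-0.3, -0.3, -0.3, -0.18, 1], [-0.5, -0.5, -0.6, -0.27, 1], [-0.7, -0.73, -0.6, -0.36, 1], [-0.7, -0.73, -0.6, -0.45, 1], [-0.7, -0.73, -0.6, -0.54, 1], [-0.7, -0.73, -0.6, -0.63, 1], [-0.7, -0.73, -0.6, -0.7, 1]]

```text
time: 8.45
ee_pos: [558.1, 7.2, 236.5]
orientation: [[0.982, 0.187, 0.0], [0.187, -0.982, -0.0], [0.0, 0.0, -1.0]]
contact_force: [0.1, -0.6, -0.2]
finger_gap: 91.9
grasp_force: 0.0
```

>>> arm_command:
  moves:
    - [[0.1, -0.3, -0.2, -0.09, 1], [0.2, -0.6, -0.4, -0.18, 1], [0.36, -1, -0.58, -0.27, 1], [0.36, -1, -0.58, -0.36, 1], [0.36, -1, -0.58, -0.45, 1], [0.36, -1, -0.58, -0.54, 1], [0.36, -1, -0.58, -0.56, 1], [0.36, -1, -0.58, -0.56, 1]]

```text
time: 9.25
ee_pos: [575.3, 112.0, 294.5]
orientation: [[0.486, 0.874, 0.0], [0.874, -0.486, 0.0], [0.0, 0.0, -1.0]]
contact_force: [-0.3, 0.3, 0.6]
finger_gap: 91.8
grasp_force: 0.0
```

```bash
python3 -c "
from h import *
look('w3',580,115)"
```

```text
wrist cart_a_head 0.82 [327. 180.] [579.4 113.  104. ]
wrist cart_a_head 0.37 [507. 249.] [729.9 -69.6 104. ]
wrist stand_a_mouth 0.91 [324. 168.] [577.3 118.4  45. ]
wrist stand_a_mouth 0.27 [375. 301.] [546.5 -95.7  45. ]
ee [575.3 112.  294.5] yang -29.1 j [11. 14. 94.  0. 72. 40.] t 9.25
fit [581.8 115.1] [23.4  1.4] 0.024 tool d [5.9 4.2 0. ]
```

>>> arm_command:
  moves:
    - [[0.03, 0.02, 0.4, 0, 0.83], [0.06, 0.04, 0.9, 0, 0.83], [0.06, 0.04, 1, 0, 0.83], [0.06, 0.04, 1, 0, 0.83]]

```text
time: 9.8
ee_pos: [580.6, 114.9, 193.3]
orientation: [[0.487, 0.874, -0.004], [0.874, -0.487, -0.001], [-0.003, -0.003, -1.0]]
contact_force: [0.8, -0.5, 0.6]
finger_gap: 76.2
grasp_force: 0.0
```

>>> arm_command:
  moves:
    - [[0, 0, 0.4, 0, 0.83], [0, 0, 0.7, 0, 0.83], [0, 0, 0.9, 0, 0.83], [0, 0, 1, 0, 0.83]]

```text
time: 10.2
ee_pos: [582.5, 115.3, 95.2]
orientation: [[0.486, 0.874, 0.001], [0.874, -0.486, 0.0], [0.001, 0.001, -1.0]]
contact_force: [-0.2, 0.2, 0.8]
finger_gap: 76.0
grasp_force: 0.0
```

>>> arm_command:
  moves:
    - [[0, 0, 0.1, 0, 0.83], [0, 0, 0.18, 0, 0.83], [0, 0, 0.18, 0, 0.83], [0, 0, 0.18, 0, 0.83]]

```text
time: 10.6
ee_pos: [582.2, 115.3, 77.3]
orientation: [[0.486, 0.874, 0.001], [0.874, -0.486, 0.0], [0.001, 0.001, -1.0]]
contact_force: [-0.4, 0.1, 0.1]
finger_gap: 76.4
grasp_force: 0.0
```

>>> arm_command:
  moves:
    - [[0, 0, 0, 0.03, 0.83], [0, 0, 0, 0.06, 0.83], [0, 0, 0, 0.09, 0.83], [0, 0, 0, 0.12, 0.83], [0, 0, 0, 0.15, 0.83], [0, 0, 0, 0.18, 0.83], [0, 0, 0, 0.21, 0.83], [0, 0, 0, 0.25, 0.83]]

```text
time: 11.4
ee_pos: [582.2, 115.3, 77.5]
orientation: [[0.785, 0.62, 0.001], [0.62, -0.785, 0.0], [0.001, 0.001, -1.0]]
contact_force: [0.4, -0.3, -0.6]
finger_gap: 76.5
grasp_force: 0.1
```

```bash
python3 -c "
from h import *
st()"
```

```text
11.4 ee [582.2 115.3  77.5] yang -51.7 F [ 0.37 -0.32 -0.6 ] T [-0.027  0.013  0.073] gap 76.5 j6 62.8 tau6 -1.234
```

>>> arm_command:
  moves:
    - [[0, 0, 0, 0.05, 0.83], [0, 0, 0, 0.11, 0.83], [0, 0, 0, 0.17, 0.83], [0, 0, 0, 0.23, 0.83], [0, 0, 0, 0.29, 0.83], [0, 0, 0, 0.35, 0.83], [0, 0, 0, 0.41, 0.83], [0, 0, 0, 0.46, 0.83]]

```text
time: 12.2
ee_pos: [582.3, 115.3, 77.5]
orientation: [[0.998, -0.056, 0.001], [-0.056, -0.998, 0.0], [0.001, -0.0, -1.0]]
contact_force: [-0.8, 0.1, 0.6]
finger_gap: 76.6
grasp_force: 0.1
```

```bash
python3 -c "
from h import *
st()"
```

```text
12.2 ee [582.3 115.3  77.5] yang -93.2 F [-0.83  0.1   0.56] T [0.021 0.104 0.028] gap 76.6 j6 104.2 tau6 -1.089
```

>>> arm_command:
  moves:
    - [[0, 0, 0, 0.05, 0.83], [0, 0, 0, 0.11, 0.83], [0, 0, 0, 0.17, 0.83], [0, 0, 0, 0.23, 0.83], [0, 0, 0, 0.29, 0.83], [0, 0, 0, 0.35, 0.83], [0, 0, 0, 0.41, 0.83], [0, 0, 0, 0.46, 0.83]]

```text
time: 13.0
ee_pos: [582.2, 115.3, 77.5]
orientation: [[0.712, -0.702, 0.001], [-0.702, -0.712, 0.0], [0.001, -0.001, -1.0]]
contact_force: [0.1, 0.8, -0.9]
finger_gap: 76.6
grasp_force: 0.1
```

```bash
python3 -c "
from h import *
st()"
```

```text
13.0 ee [582.2 115.3  77.5] yang -134.6 F [ 0.07  0.77 -0.89] T [ 0.105  0.021 -0.011] gap 76.6 j6 145.6 tau6 -1.09
```

>>> arm_command:
  moves:
    - [[0, 0, 0, -0.04, 0.83], [0, 0, 0, -0.04, 0.83], [0, 0, -0.2, -0.04, 0.83], [0, 0, -0.5, -0.04, 0.83], [0, 0, -0.95, -0.04, 1], [0, 0, -1, -0.04, 1]]

```text
time: 13.6
ee_pos: [584.9, 115.8, 182.3]
orientation: [[0.756, -0.654, 0.008], [-0.654, -0.756, 0.002], [0.005, -0.007, -1.0]]
contact_force: [-0.4, 0.1, 0.3]
finger_gap: 90.2
grasp_force: 0.0
```

>>> arm_command:
  moves:
    - [[-0.1, -0.1, -0.1, -0.09, 1], [-0.3, -0.3, -0.3, -0.18, 1], [-0.5, -0.5, -0.6, -0.27, 1], [-0.84, -0.59, -0.6, -0.36, 1], [-0.84, -0.59, -0.6, -0.45, 1], [-0.84, -0.59, -0.6, -0.54, 1], [-0.84, -0.59, -0.6, -0.63, 1], [-0.84, -0.59, -0.6, -0.7, 1]]

```text
time: 14.4
ee_pos: [556.5, 214.9, 236.5]
orientation: [[0.924, 0.383, 0.0], [0.383, -0.924, 0.0], [0.0, 0.0, -1.0]]
contact_force: [0.3, 0.4, -0.4]
finger_gap: 91.8
grasp_force: 0.0
```

>>> arm_command:
  moves:
    - [[0.05, -0.3, -0.2, -0.09, 1], [0.1, -0.6, -0.4, -0.18, 1], [0.14, -1, -0.58, -0.27, 1], [0.14, -1, -0.58, -0.36, 1], [0.14, -1, -0.58, -0.45, 1], [0.14, -1, -0.58, -0.54, 1], [0.14, -1, -0.58, -0.63, 1], [0.14, -1, -0.58, -0.64, 1]]

```text
time: 15.2
ee_pos: [531.7, 312.6, 294.5]
orientation: [[0.175, 0.985, -0.0], [0.985, -0.175, -0.0], [-0.0, -0.0, -1.0]]
contact_force: [-0.1, 0.4, -0.1]
finger_gap: 91.7
grasp_force: 0.0
```

```bash
sed -i 's/(x-15,x+15),(y-15,y+15)/(x-25,x+25),(y-25,y+25)/' h.py; python3 -c "
from h import *
look('w4',535,315)"
```

```text
wrist stand_a_mouth 0.89 [380. 297.] [579.8 113.3  45. ]
ee [531.7 312.6 294.5] yang -10.1 j [30. 17. 91.  0. 73. 40.] t 15.2
fit [514.8 326. ] [-28.   78.9] 0.031 tool d [ 10.2 -18.9   0. ]
```

View pics/w4f.png

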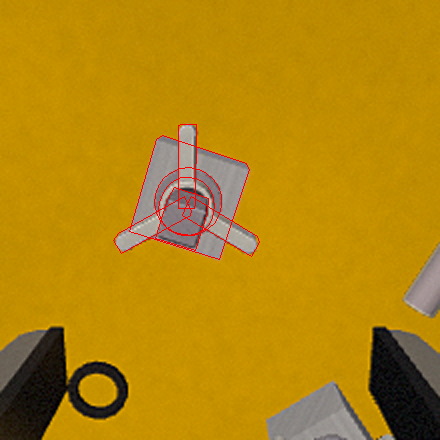

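The fit is good: unit at (514.8, 326), arms at 78.9° and fingers already midway between them.

>>> arm_command:
  moves:
    - [[0.05, -0.1, 0.4, 0.01, 0.83], [0.1, -0.19, 0.8, 0.01, 0.83], [0.1, -0.19, 1, 0.01, 0.83], [0.1, -0.19, 1, 0.01, 0.83]]

```text
time: 15.75
ee_pos: [513.0, 324.8, 191.5]
orientation: [[0.195, 0.981, -0.005], [0.981, -0.195, -0.003], [-0.004, -0.004, -1.0]]
contact_force: [0.1, 0.9, 1.2]
finger_gap: 76.2
grasp_force: 0.0
```

>>> arm_command:
  moves:
    - [[0, 0, 0.4, 0, 0.83], [0, 0, 0.7, 0, 0.83], [0, 0, 0.9, 0, 0.83], [0, 0, 1, 0, 0.83]]

```text
time: 16.15
ee_pos: [515.1, 325.7, 94.1]
orientation: [[0.194, 0.981, -0.0], [0.981, -0.194, -0.0], [-0.0, -0.0, -1.0]]
contact_force: [0.2, -1.0, 0.7]
finger_gap: 76.8
grasp_force: 0.0
```

>>> arm_command:
  moves:
    - [[0, 0, 0.1, 0, 0.83], [0, 0, 0.18, 0, 0.83], [0, 0, 0.18, 0, 0.83], [0, 0, 0.18, 0, 0.83]]

```text
time: 16.55
ee_pos: [515.3, 326.1, 77.2]
orientation: [[0.192, 0.981, 0.001], [0.981, -0.192, 0.0], [0.001, 0.001, -1.0]]
contact_force: [-0.4, -0.0, 0.2]
finger_gap: 76.3
grasp_force: 0.0
```

>>> arm_command:
  moves:
    - [[0, 0, 0, 0.03, 0.83], [0, 0, 0, 0.06, 0.83], [0, 0, 0, 0.08, 0.83], [0, 0, 0, 0.1, 0.83], [0, 0, 0, 0.12, 0.83], [0, 0, 0, 0.14, 0.83], [0, 0, 0, 0.16, 0.83], [0, 0, 0, 0.18, 0.83]]

```text
time: 17.35
ee_pos: [516.5, 327.0, 77.9]
orientation: [[0.459, 0.888, 0.004], [0.888, -0.459, 0.003], [0.004, 0.002, -1.0]]
contact_force: [3.6, 3.9, -3.3]
finger_gap: 76.2
grasp_force: 2.7
```

```bash
python3 -c "
from h import *
st()"
```

```text
17.35 ee [516.5 327.   77.9] yang -27.3 F [ 3.6   3.92 -3.35] T [ 0.732 -0.608  0.277] gap 76.2 j6 59.5 tau6 -0.294
```

This wheel drags: about 5.3 N lateral and 0.28 N m. Finishing its turn slowly.

>>> arm_command:
  moves:
    - [[0, 0, 0, 0.03, 0.83], [0, 0, 0, 0.06, 0.83], [0, 0, 0, 0.1, 0.83], [0, 0, 0, 0.14, 0.83], [0, 0, 0, 0.18, 0.83], [0, 0, 0, 0.22, 0.83], [0, 0, 0, 0.26, 0.83], [0, 0, 0, 0.3, 0.83]]

```text
time: 18.15
ee_pos: [517.3, 327.0, 78.1]
orientation: [[0.813, 0.582, 0.005], [0.582, -0.813, 0.003], [0.006, 0.001, -1.0]]
contact_force: [5.8, 0.7, -2.4]
finger_gap: 76.5
grasp_force: 2.8
```

>>> arm_command:
  moves:
    - [[0, 0, 0, 0.04, 0.83], [0, 0, 0, 0.08, 0.83], [0, 0, 0, 0.12, 0.83], [0, 0, 0, 0.16, 0.83], [0, 0, 0, 0.2, 0.83], [0, 0, 0, 0.24, 0.83], [0, 0, 0, 0.28, 0.83], [0, 0, 0, 0.32, 0.83]]

```text
time: 18.95
ee_pos: [516.9, 325.8, 78.0]
orientation: [[0.993, 0.119, 0.004], [0.119, -0.993, 0.001], [0.004, -0.0, -1.0]]
contact_force: [5.2, -4.3, -0.5]
finger_gap: 76.4
grasp_force: 2.9
```

>>> arm_command:
  moves:
    - [[0, 0, 0, 0.04, 0.83], [0, 0, 0, 0.08, 0.83], [0, 0, 0, 0.12, 0.83], [0, 0, 0, 0.16, 0.83], [0, 0, 0, 0.2, 0.83], [0, 0, 0, 0.24, 0.83], [0, 0, 0, 0.28, 0.83], [0, 0, 0, 0.32, 0.83]]

```text
time: 19.75
ee_pos: [515.8, 324.8, 77.7]
orientation: [[0.927, -0.374, 0.002], [-0.374, -0.927, -0.001], [0.002, 0.001, -1.0]]
contact_force: [1.3, -7.2, 2.8]
finger_gap: 76.3
grasp_force: 3.0
```

```bash
python3 -c "
from h import *
st()"
```

```text
19.75 ee [515.8 324.8  77.7] yang -112.0 F [ 1.31 -7.25  2.79] T [-1.3   -0.384  0.192] gap 76.3 j6 144.2 tau6 -0.81
```

>>> arm_command:
  moves:
    - [[0, 0, 0, 0.03, 0.83], [0, 0, 0, 0.06, 0.83], [0, 0, 0, 0.03, 0.83], [0, 0, 0, 0.02, 0.83], [0, 0, -0.1, 0.02, 0.83], [0, 0, -0.26, 0.02, 0.83], [0, 0, -0.26, 0.068, 0.83], [0, 0, -0.26, 0.068, 0.83]]

```text
time: 20.55
ee_pos: [515.7, 326.4, 104.6]
orientation: [[0.882, -0.471, 0.002], [-0.471, -0.882, 0.001], [0.001, -0.002, -1.0]]
contact_force: [-0.5, 0.4, 0.6]
finger_gap: 76.4
grasp_force: 0.0
```

```bash
python3 -c "
from h import *
st()
i,im=detect('wrist','w5',(('cart_a_head',104),))"
```

```text
20.55 ee [515.7 326.4 104.6] yang -118.1 F [-0.52  0.38  0.6 ] T [ 0.042  0.02  -0.04 ] gap 76.4 j6 150.3 tau6 0.983
```

View pics/w5.png

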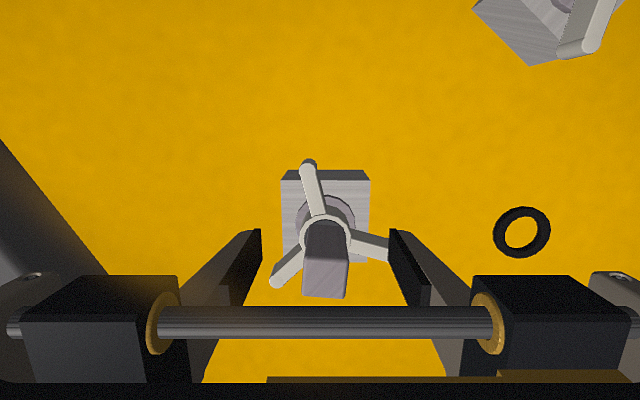

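The head at px (326,250) sits centred and square between the fingers, so I'll grip and lift.

>>> arm_command:
  moves:
    - [[0, 0, 0, 0, 0.4], [0, 0, 0, 0, 0.3], [0, 0, 0, 0, 0.2], [0, 0, 0, 0, 0.1], [0, 0, 0, 0, 0], [0, 0, 0, 0, 0], [0, 0, 0, 0, 0]]

```text
time: 21.35
ee_pos: [515.1, 326.1, 102.7]
orientation: [[0.883, -0.469, 0.0], [-0.469, -0.883, 0.001], [0.0, -0.001, -1.0]]
contact_force: [1.5, -0.6, -4.4]
finger_gap: 22.6
grasp_force: 12.7
```

>>> arm_command:
  moves:
    - [[0, 0, -0.05, 0, 0], [0, 0, -0.12, 0, 0], [0, 0, -0.2, 0, 0], [0, 0, -0.3, 0, 0], [0, 0, -0.4, 0, 0], [0, 0, -0.6, 0, 0], [0, 0, -0.8, 0, 0], [0, 0, -1, 0, 0]]

```text
time: 22.15
ee_pos: [514.6, 325.4, 204.0]
orientation: [[0.883, -0.469, -0.0], [-0.469, -0.883, -0.0], [-0.0, 0.001, -1.0]]
contact_force: [0.7, -0.7, -4.7]
finger_gap: 22.0
grasp_force: 29.8
```

```bash
python3 -c "
from h import *
st()
detect('top','t2',(('stand_out_mouth',55),))
detect('scene','s2',(('stand_out_mouth',55),))"
```

```text
22.15 ee [514.6 325.4 204. ] yang -118.0 F [ 0.73 -0.67 -4.73] T [ 0.058 -0.003 -0.014] gap 22.0 j6 150.2 tau6 0.002
top stand_out_mouth 0.84 [403. 244.] [ 349.7 -289.1   55. ]
top stand_out_mouth 0.73 [358. 226.] [ 415.4 -136.7   55. ]
top stand_out_mouth 0.68 [433. 280.] [ 228.8 -387.9   55. ]
top stand_out_mouth 0.64 [438. 132.] [ 733.5 -415.    55. ]
top stand_out_mouth 0.64 [218. 198.] [514.9 344.7  55. ]
scene stand_out_mouth 0.91 [252. 169.] [ 526.1 -319.8   55. ]
scene stand_out_mouth 0.88 [181. 186.] [ 730.9 -408.2   55. ]
scene stand_out_mouth 0.64 [303. 151.] [ 345.4 -273.    55. ]
scene stand_out_mouth 0.63 [313. 175.] [ 425.8 -156.7   55. ]
scene stand_out_mouth 0.61 [302. 127.] [ 235.3 -383.5   55. ]
```

>>> arm_command:
  moves:
    - [[0, 0, -0.3, 0, 0], [0, 0.1, -0.55, 0, 0], [0.15, 0.45, -0.56, 0, 0], [0.33, 0.97, -0.56, 0, 0], [0.33, 0.97, -0.56, 0, 0]]

```text
time: 22.85
ee_pos: [496.2, 220.0, 257.0]
orientation: [[0.882, -0.471, -0.004], [-0.471, -0.882, -0.004], [-0.002, 0.005, -1.0]]
contact_force: [-1.0, 0.4, -5.0]
finger_gap: 22.0
grasp_force: 29.9
```

>>> arm_command:
  moves:
    - [[0.1, 0.35, 0, 0, 0], [0.2, 0.7, 0, 0, 0], [0.33, 0.97, 0, 0, 0]]

```text
time: 23.15
ee_pos: [480.2, 121.8, 257.2]
orientation: [[0.883, -0.469, -0.003], [-0.469, -0.883, -0.001], [-0.002, 0.002, -1.0]]
contact_force: [0.4, -0.4, -4.5]
finger_gap: 21.7
grasp_force: 30.0
```

>>> arm_command:
  moves:
    - [[0.1, 0.35, 0, 0, 0], [0.2, 0.7, 0, 0, 0], [0.33, 0.97, 0, 0, 0]]

```text
time: 23.45
ee_pos: [463.8, 20.8, 257.3]
orientation: [[0.883, -0.469, -0.003], [-0.47, -0.883, -0.0], [-0.002, 0.002, -1.0]]
contact_force: [0.7, -0.2, -6.4]
finger_gap: 21.3
grasp_force: 30.0
```

>>> arm_command:
  moves:
    - [[0.1, 0.35, 0, 0, 0], [0.2, 0.7, 0, 0, 0], [0.33, 0.97, 0, 0, 0]]

```text
time: 23.75
ee_pos: [447.5, -80.1, 257.4]
orientation: [[0.883, -0.47, -0.003], [-0.47, -0.883, 0.0], [-0.002, 0.001, -1.0]]
contact_force: [0.8, -0.2, -5.3]
finger_gap: 21.6
grasp_force: 30.0
```

>>> arm_command:
  moves:
    - [[0.1, 0.35, 0, 0, 0], [0.2, 0.7, 0, 0, 0], [0.33, 0.97, 0, 0, 0]]

```text
time: 24.05
ee_pos: [431.2, -181.2, 257.4]
orientation: [[0.883, -0.47, -0.002], [-0.47, -0.883, 0.001], [-0.002, 0.0, -1.0]]
contact_force: [1.2, 0.2, -4.7]
finger_gap: 22.0
grasp_force: 30.0
```

>>> arm_command:
  moves:
    - [[0.1, 0.35, 0, 0, 0], [0.2, 0.7, 0, 0, 0], [0.33, 0.97, 0, 0, 0], [0.33, 0.97, 0, 0, 0], [0.33, 0.97, 0, 0, 0]]

```text
time: 24.55
ee_pos: [415.7, -280.9, 257.4]
orientation: [[0.882, -0.471, -0.002], [-0.471, -0.882, 0.002], [-0.002, -0.001, -1.0]]
contact_force: [-1.2, 0.2, -5.0]
finger_gap: 21.7
grasp_force: 30.0
```

```bash
python3 -c "
from h import *
st()
detect('wrist','w6',(('stand_out_mouth',55),))"
```

```text
24.55 ee [ 415.7 -280.9  257.4] yang -118.1 F [-1.21  0.16 -5.  ] T [ 0.097 -0.001  0.043] gap 21.7 j6 83.9 tau6 -0.1
wrist stand_out_mouth 0.91 [457. 264.] [ 240.1 -379.5   55. ]
wrist stand_out_mouth 0.86 [329.  87.] [ 505.4 -335.    55. ]
wrist stand_out_mouth 0.71 [353. 228.] [ 345.8 -283.5   55. ]
wrist stand_out_mouth 0.58 [235. 228.] [ 415.1 -154.9   55. ]
```

View pics/w6.png

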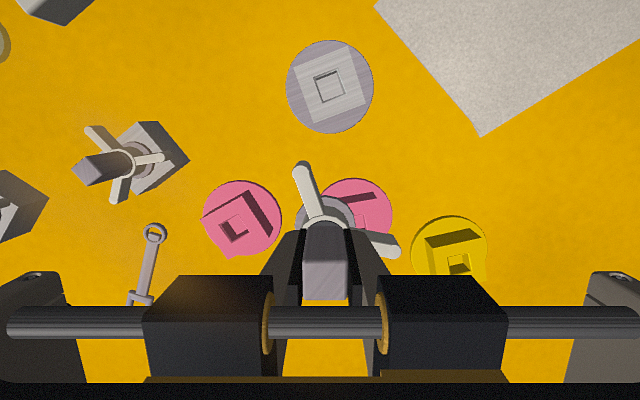

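The out-stand is at px (330,87), with its socket clearly visible and the held unit at centre below it. I'll do an edge fit for pose and yaw.

```bash
cat >> h.py <<'E'
def sq(x,y,yaw,h,z):
    c,s=np.cos(yaw),np.sin(yaw); t=np.linspace(-1,1,30)
    P=[(a,b) for k in t for a,b in((k*h,h),(k*h,-h),(h,k*h),(-h,k*h))]
    return np.array([(x+c*a-s*b,y+s*a+c*b,z) for a,b in P])
def projm(X,i):
    P=np.array(i["pose"]); c=(X-P[:3,3])@P[:3,:3]
    return np.stack([i["cx"]+i["fx"]*c[:,0]/-c[:,2], i["cy"]-i["fy"]*c[:,1]/-c[:,2]],1)
def fitout(im,i,x,y,z=55,tag=None,R=12):
    g=cv2.cvtColor(im,cv2.COLOR_RGB2GRAY).astype(np.float32); g=cv2.GaussianBlur(g,(0,0),.8)
    G=np.sqrt(np.hypot(cv2.Sobel(g,cv2.CV_32F,1,0),cv2.Sobel(g,cv2.CV_32F,0,1)))
    a=np.linspace(0,2*np.pi,120)
    def curves(p):
        return [projm(sq(p[0],p[1],p[2],h,z),i) for h in(32,15,13)]+[projm(np.stack([p[0]+55*np.cos(a),p[1]+55*np.sin(a),0*a+z-45],1),i)]
    def cost(p):
        return -sum(cv2.remap(G,c.astype(np.float32)[None],None,cv2.INTER_LINEAR).mean()*w for c,w in zip(curves(p),(1.,.5,.5,1.)))
    r=differential_evolution(cost,[(x-R,x+R),(y-R,y+R),(-.785,.785)],seed=1,popsize=25,maxiter=150,tol=1e-6)
    p=r.x; s=ctrl.state(); e=s["ee_pos"]; O=s["orientation"]; ya=np.degrees(np.arctan2(O[1,1],O[0,1]))
    dy=(np.degrees(p[2])-ya+45)%90-45
    print("out",p[:2].round(1),"yaw",np.degrees(p[2]).round(1),r.fun.round(2),"tool d",(O.T@(np.array([p[0],p[1],e[2]])-e)).round(1),"yang",ya.round(1),"turn cw frac",(-dy/90).round(3))
    if tag:
        u=projm(np.array([[p[0],p[1],z]]),i)[0].astype(int); o=np.maximum(u-75,0)
        v=cv2.resize(im[o[1]:o[1]+150,o[0]:o[0]+150,::-1],None,fx=4,fy=4,interpolation=cv2.INTER_CUBIC)
        for c in curves(p):
            for q in (c-o)*4+2: cv2.circle(v,tuple(int(k) for k in q),1,(0,0,255),-1)
        cv2.imwrite(f"pics/{tag}.png",v)
E
python3 -c "
from h import *
im=cv2.imread('pics/w6.png')[:,:,::-1].copy(); i=ctrl.camera_info('wrist')
for z in (50,55): fitout(im,i,505,-335,z=z,tag='o6_%d'%z)"
```

```text
out [ 507.9 -335.7] yaw -7.7 -25.53 tool d [107.2   6.1  -0.2] yang -118.0 turn cw frac -0.226
out [ 507.7 -335.6] yaw -7.6 -25.19 tool d [107.    6.1  -0.2] yang -118.0 turn cw frac -0.226
```

View pics/o6_55.png

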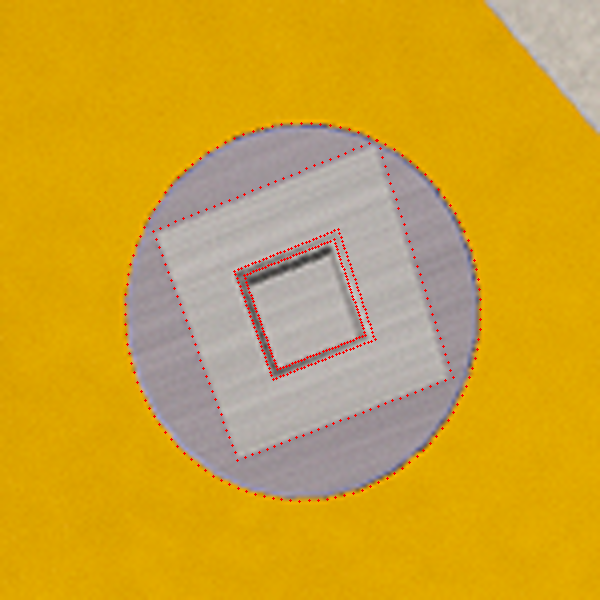

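The fit is excellent: stand at (507.7, -335.6), yaw -7.6°. I'll turn, move closer, and check once more.

>>> arm_command:
  moves:
    - [[0.1, 0.01, 0.1, -0.08, 0], [0.25, 0.03, 0.3, -0.16, 0], [0.37, 0.06, 0.5, -0.226, 0], [0.37, 0.06, 0.57, -0.226, 0], [0.37, 0.06, 0.57, -0.226, 0], [0.37, 0.06, 0.57, -0.226, 0]]

```text
time: 25.25
ee_pos: [446.2, -302.9, 202.1]
orientation: [[0.991, -0.135, -0.0], [-0.135, -0.991, 0.0], [-0.0, -0.0, -1.0]]
contact_force: [0.9, 0.2, -4.3]
finger_gap: 22.0
grasp_force: 30.0
```

```bash
python3 -c "
from h import *
i=ctrl.camera_info('wrist'); im=ctrl.grab_frame('wrist'); cv2.imwrite('pics/w7.png',im[:,:,::-1])
st(); fitout(im,i,507,-335,tag='o7')
s=ctrl.state();e=s['ee_pos'];O=s['orientation']
v=im.copy()
for z in (-25.3,22.7):
  X=np.array([e+O@np.array([a,b,z]) for a,b in((-11,-11),(11,-11),(11,11),(-11,11))])
  cv2.polylines(v,[projm(X,i).round().astype(int)],True,(255,0,0),1)
a=v[180:320,240:420]; b=cv2.resize(cv2.imread('pics/o7.png'),(400,400))
cv2.imwrite('pics/w7m.png',np.hstack([cv2.resize(a[:,:,::-1],(400,400)),b]))"
```

```text
25.3 ee [ 446.4 -303.3  202.5] yang -97.7 F [ 0.47  0.32 -5.39] T [ 0.014 -0.022  0.052] gap 21.8 j6 63.4 tau6 0.033
out [ 507.9 -336.3] yaw -6.9 -24.19 tool d [65.4 24.5  0. ] yang -97.7 turn cw frac -0.009
```

View pics/w7m.png

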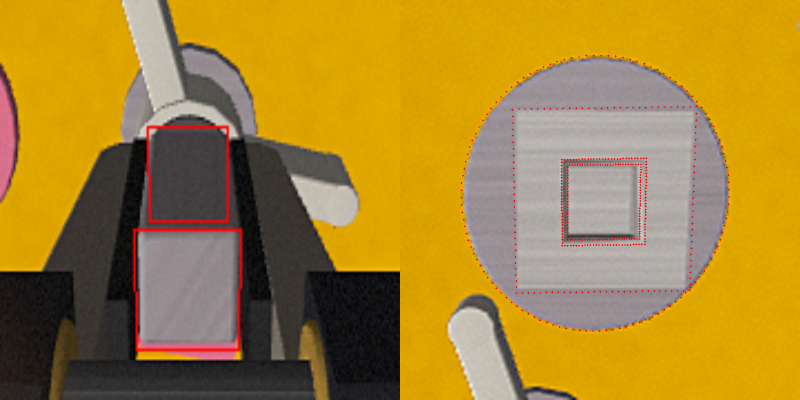

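>>> arm_command:
  moves:
    - [[0.3, 0.1, 0, 0, 0], [0.5, 0.2, 0.1, 0, 0], [0.65, 0.24, 0.3, 0, 0], [0.65, 0.24, 0.5, 0, 0], [0.65, 0.24, 0.6, 0, 0], [0.65, 0.24, 0.6, 0, 0]]

```text
time: 25.9
ee_pos: [506.6, -335.4, 140.8]
orientation: [[0.991, -0.134, -0.002], [-0.134, -0.991, 0.001], [-0.002, -0.001, -1.0]]
contact_force: [0.5, 0.6, -4.6]
finger_gap: 21.7
grasp_force: 30.0
```

>>> arm_command:
  moves:
    - [[0, 0, 0.03, 0, 0], [0, 0, 0.06, 0, 0], [0, 0, 0.09, 0, 0], [0, 0, 0.11, 0, 0], [0, 0, 0.13, 0, 0], [0, 0, 0.15, 0, 0], [0, 0, 0.15, 0, 0]]

```text
time: 26.6
ee_pos: [507.4, -336.0, 126.3]
orientation: [[0.991, -0.133, -0.0], [-0.133, -0.991, 0.0], [-0.0, -0.0, -1.0]]
contact_force: [0.2, -0.5, -5.3]
finger_gap: 21.8
grasp_force: 30.0
```

```bash
python3 -c "
from h import *
st()"
```

```text
26.6 ee [ 507.4 -336.   126.3] yang -97.7 F [ 0.2  -0.46 -5.29] T [ 0.051 -0.004 -0.025] gap 21.8 j6 64.0 tau6 0.001
```

The foot is about 8 mm into the socket with no contact force. Seating it.

>>> arm_command:
  moves:
    - [[0, 0, 0.03, 0, 0], [0, 0, 0.06, 0, 0], [0, 0, 0.08, 0, 0], [0, 0, 0.1, 0, 0], [0, 0, 0.12, 0, 0], [0, 0, 0.13, 0, 0], [0, 0, 0.135, 0, 0], [0, 0, 0.135, 0, 0]]

```text
time: 27.4
ee_pos: [508.4, -336.5, 113.3]
orientation: [[0.991, -0.133, 0.002], [-0.133, -0.991, -0.001], [0.002, 0.001, -1.0]]
contact_force: [6.2, -1.2, -3.2]
finger_gap: 21.5
grasp_force: 30.0
```

```bash
python3 -c "
from h import *
st()"
```

```text
27.4 ee [ 508.4 -336.5  113.3] yang -97.7 F [ 6.17 -1.18 -3.18] T [-0.205 -1.311 -0.023] gap 21.5 j6 64.0 tau6 -0.032
```

>>> arm_command:
  moves:
    - [[0, 0, 0.01, 0, 0], [0, 0, 0.01, 0, 0], [0, 0, 0.01, 0, 0.3], [0, 0, 0.01, 0, 0.7], [0, 0, 0.01, 0, 0.7], [0, 0, 0.01, 0, 0.7], [0, 0, 0.01, 0, 0.7]]

```text
time: 28.1
ee_pos: [507.4, -336.1, 112.1]
orientation: [[0.991, -0.133, -0.0], [-0.133, -0.991, 0.0], [-0.0, -0.0, -1.0]]
contact_force: [-0.5, -1.5, -1.0]
finger_gap: 57.5
grasp_force: 0.0
```

>>> arm_command:
  moves:
    - [[0, 0, -0.1, 0, 0.7], [0, 0, -0.3, 0, 0.7], [0, 0, -0.7, 0, 0.7], [0, 0, -1, 0, 0.7], [0, 0, -1, 0, 0.7]]

```text
time: 28.6
ee_pos: [509.8, -337.7, 217.5]
orientation: [[0.991, -0.133, 0.007], [-0.133, -0.991, -0.004], [0.007, 0.004, -1.0]]
contact_force: [-0.2, -1.1, -1.0]
finger_gap: 64.1
grasp_force: 0.0
```

>>> arm_command:
  moves:
    - [[-0.1, 0, -0.3, 0, 0.9], [-0.2, 0, -0.6, 0, 0.9], [-0.2, 0, -0.9, 0, 0.9], [-0.2, 0, -0.9, 0, 0.9]]

```text
time: 29.0
ee_pos: [489.0, -334.5, 306.4]
orientation: [[0.991, -0.133, 0.005], [-0.133, -0.991, -0.004], [0.006, 0.003, -1.0]]
contact_force: [0.6, -0.6, -0.1]
finger_gap: 82.8
grasp_force: 0.0
```

```bash
python3 -c "
from h import *
st()
def p2(p): return [cyl(p[0],p[1],55,0,10)]+[[(a,b,c+10) for a,b,c in P] for P in parts(p)]
look('w8',507.7,-336)
i=ctrl.camera_info('wrist'); im=ctrl.grab_frame('wrist')
p,f,v=fit(im,i,507.7,-336,R=110,parts=p2); print(p[:2],np.degrees(p[2:]),f)
q=ctrl.camera_info('scene'); sm=ctrl.grab_frame('scene'); w=sm[120:300,180:480,::-1]
a=cv2.resize(v,(400,400)); cv2.imwrite('pics/end.png',np.hstack([a,cv2.copyMakeBorder(cv2.resize(w,(400,240)),0,160,0,0,0)]))
for n,x,y in(('mid',581.8,115.1),('right',542.6,-94.4)):
  p,f,v=fit(sm,q,x,y,R=45,S=4); print(n,p[:2].round(1),np.degrees(p[2:]).round(1),round(f,3))
"
```

```text
29.0 ee [ 489.  -334.5  306.4] yang -97.7 F [ 0.58 -0.57 -0.12] T [ 0.043 -0.025  0.   ] gap 82.8 j6 63.2 tau6 -0.013
ee [ 489.  -334.5  306.4] yang -97.7 j [-35.  14.  93.  -0.  73.  63.] t 29.0
fit [ 509.6 -334.7] [-10.9  17.6] 0.384 tool d [20.4 -2.5  0.1]
[ 506.79849738 -337.58822114] [-7.97449298 12.2272717 ] 0.029685992926803184
mid [580.9 117.6] [24.3 18.6] 0.037
right [539.8 -91.1] [ 7.8 14.7] 0.401
```

View pics/end.png

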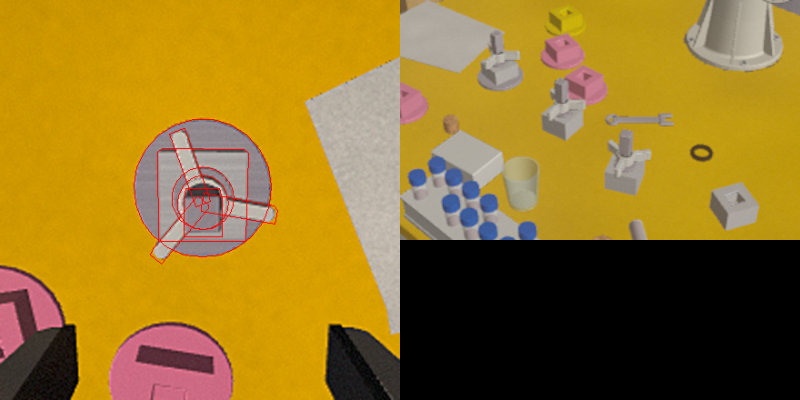

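The unit is seated flush in the grey stand at px (200,190) in the left panel. The arm angles confirm that the middle wheel turned about 103° and the right about 95°.

```bash
python3 -c "
from rig import ctrl
print(ctrl.finish_job())"
```

```text
the job is handed in; nothing more can be done
None
```

I turned all three wheels more than a quarter turn clockwise; the left one drags (about 5 N), so I seated it in the grey round-footed stand, left the two smooth units in place and handed the job in at about 29 s; no verdict came back.

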